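Ready the balance and open the tablet jar

TASK

Get ready to weigh digestion tablets: first set the steel weighing dish down, without dropping it, centred on the round pan of the balance and let go of it. Then open the white jar with the orange safety cap where it stands in the blue rack: press the cap down, keep it pressed while you twist it anticlockwise until it is free, and lift it off. Finish while still holding the cap level, straight above the open jar with about 50 mm between the cap and the jar's mouth; leave the jar standing in its well, the dish on the pan and everything else where it is.

Things in the scene. Friction and masses are not known exactly. Their poses are not given: they have to be found in the camera images.
- dish_mid (a point): Round open steel weighing dish, 60 mm outer diameter (58 at the foot), 28 mm high, wall 3 mm, 60 g, standing loose on the bench in the open lane between rack and balance. The point lies on its axis half-way up, 14 mm above its underside; z is up.
- pan_top (a point): Centre of the upper face of the balance's round steel pan, 90 mm in diameter, 74 mm above the bench; z is up. The fixed grey housing below it (210 mm along this point's x, 150 mm along y, its centre 20 mm towards -x from this point) has its top 18 mm lower than the pan's face; its display end points along -x.
- jar: White square plastic jar, 60 x 60 mm, 0.4 kg, loose in one of the three wells of the rack (which one varies). Origin at the centre of its underside, x and y square to its sides, z up. Body 66 mm high, then a shoulder up to 80 mm, then the neck (46 mm over its lugs), mouth at 102 mm. The well keeps it from turning; nothing holds it down.
- cap_mid (a point): Orange ribbed safety cap on the white jar, 54 mm diameter, 28 mm high, 40 g. Point on its axis half-way up, 14 mm below its flat top; z up, x to the black pointer on its top. Locked, it sits coaxial on the jar with this point 104.5 mm above the jar's origin and its x along the jar's x (within 0.08 rad). The upper 9 mm give the firmest grip.
- liner (a joint): How far the cap is pressed down on the jar, in m: a sprung liner inside the cap (0 when locked, -0.0025 when the cap is off, 0.0065 fully pressed). Spring force 4 N at 0, 1.5 N more per mm, 13.5 N at the bottom. Past 0.0035 (9 N) the cap turns anticlockwise seen from above (clockwise is blocked); turned 0.72 to 1.4 rad (aim at 1.05, 60 degrees) it lifts straight off.
- jar_rim (a point): Centre of the white jar's mouth, 102 mm above its underside; z is up.
- rack: Fixed blue plastic bottle rack, 90 x 290 mm, 34 mm high, long side along its y, with three square wells (62 mm, 26 mm deep) in a row 100 mm apart. Origin at the centre of its underside.
- jar_amber: Brown jar with black cap, in a well of the rack, 60 x 60 mm, 116 mm high, cap 54 mm diameter; origin under its centre. Leave it alone.
- jar_blue: Cream jar with blue cap, in a well of the rack, 60 x 60 mm, 116 mm high, cap 54 mm diameter; origin under its centre. Leave it alone.
- beaker: Glass beaker, 68 mm diameter, 90 mm high; origin under its centre. Leave it alone.
- washbottle: White wash bottle with red top, 68 mm diameter, 200 mm high with its spout, which reaches 75 mm out along its x; origin under its centre. Leave it alone.
- spatula: Steel spatula with a wooden handle, 200 mm long along its x, lying on the bench. Leave it alone.
- cylinder: Glass measuring cylinder on a blue foot (67 mm), 195 mm high; origin under its centre. Leave it alone.
There are look-alikes about, which are no part of the job. There is more than one size of the part that bears dish_mid; the job needs the larger.

How it is judged:
On the way, in this order (a step that is already met when the one before it is completed fails the run):
1. the dish stands released, centred on the pan (horizontal distance between dish_mid and pan_top below 0.007 m and z of dish_mid in the frame of pan_top between 0.01 and 0.018 m and angle between dish_mid's own z axis and vertical below 0.06 rad and contact force between dish and the fingers below 0.05 N and linear speed of dish below 0.02 m/s), for 0.2 s.
2. the cap is pressed down on the jar (z of cap_mid in the frame of jar between 0.094 and 0.1025 m), for 0.05 s.
3. the cap is twisted free while still on the jar (z of cap_mid in the frame of jar below 0.11 m and horizontal distance between cap_mid and jar_rim below 0.006 m and angle between the x axis of cap_mid and the x axis of jar, either way round above 0.66 rad), for 0.05 s.
At the end, for the whole second after the job is handed in: The gripper still holds the cap, at rest, level within 0.2 rad, off the jar, its lower edge 25 to 100 mm above the jar's mouth and its axis within 20 mm of the jar's; the jar stands upright on the floor of its well; the dish stands flat on the pan within 7 mm of its centre (z of cap_mid in the frame of jar_rim between 0.039 and 0.114 m and horizontal distance between cap_mid and jar_rim below 0.02 m and angle between cap_mid's own z axis and vertical below 0.2 rad and linear speed of cap below 0.03 m/s and contact force between cap and the fingers above 1 N and contact force between cap and jar below 0.05 N and z of jar in the frame of rack below 0.012 m and angle between jar's own z axis and vertical below 0.08 rad and horizontal distance between dish_mid and pan_top below 0.007 m and z of dish_mid in the frame of pan_top between 0.01 and 0.018 m and angle between dish_mid's own z axis and vertical below 0.06 rad); the arm keeps its last pose, push and grip.
It fails at once if the dish is dropped onto the balance (falling faster than 0.6 m/s) (linear speed of dish above 0.6 m/s and contact force between dish and the fingers below 0.02 N and horizontal distance between dish_mid and pan_top below 0.08 m).
It fails at once if the white jar is lifted more than 15 mm or tipped (z of jar in the frame of rack above 0.023 m or angle between jar's own z axis and vertical above 0.25 rad).
It fails at once if another jar is tipped or lifted out of its well (angle between any of jar_amber, jar_blue's own z axis and vertical above 0.25 rad or distance of any of jar_amber, jar_blue from where it was at the start of the episode above 0.02 m).
It fails at once if the beaker, wash bottle, spatula or measuring cylinder is shifted more than 20 mm or tipped (distance of any of beaker, washbottle, spatula, cylinder from where it was at the start of the episode above 0.02 m or angle between any of beaker, washbottle, cylinder's own z axis and vertical above 0.3 rad).
It also fails if it takes over 51 s, if anything falls off the work surface, if the arm or the gripper's body presses on something with over 40 N, if the wrist force passes 120 N, or if a joint passes its speed limit or range.

ROBOT

A 6-joint arm with a two-finger parallel gripper is mounted at the origin on the work surface. World frame = base frame: x ahead of the robot, y to its left, z up, the work surface at z = 0. Lengths are in m, angles in rad, forces in N, time in s.
With the tool pointing down it reaches from about 0.375 to 0.9 m from the base axis. Payload 3.1 kg.
Tool frame: the origin (TCP) lies on the centre line of the jaws, within the pads' length; the fingertips stand 17 mm ahead of it and the grasp point (between the pads) lies 2 mm behind it; y points along the fingers, z is the direction in which the jaws open and shut, and the axes are right-handed (so a half turn about y gives the same grasp; the last joint's range is limited). The gripper opens to 85 mm and grips with 20 to 120 N. Pads are 22 mm wide; open, the fingers measure 114 mm over their backs; the gripper's body (76 mm by 85 mm) begins 54 mm behind the grasp point. The pads swing forward as they close: fully open they stand 13 mm farther back than shut.
Start: joints at [1.145, 0.527, 1.433, -0, 1.181, -0.178], TCP at [0.153, 0.606, 0.248] pointing down, gripper open.
Joint ranges: [-3.08, 3.08], [-0.75, 2.2], [0.22, 2.44], [-1.43, 4.57], [0, 2.65], [-2.85, 2.85]. Speed limits (rad/s): [2.79, 2.79, 3.14, 3.14, 3.14, 3.14].

INTERFACE

Orientations are given as a unit quaternion [x, y, z, w].
In Python, from station import manip gives the robot as it stands.
- The arm moves only by the shell command python3 -m handwheel 'ROWS' [FORCE]. ROWS is JSON, one flat list of numbers, 7 for each row, row after row: the shift along the tool's x, y, z in cm, then the turn, a rotation vector about the tool's x, y, z in rad, then the finger opening in cm, from 0 to 8.54. A call has 1 to 10 rows; each row is the pose to reach, as a shift and turn from the pose commanded when the call began, along the tool's axes at that moment; what a row does not reach only later rows make up. A row lasts 1/12 s, in which the tool goes at most 41.7 mm and 7.16 degrees, less where a joint would pass 70% of its speed; a pose out of reach is approached as far as the arm can. A call with a gripper value outside its range is refused whole. The fingers move at their own pace and stop on an object; FORCE is the grip in N (left out, the last holds). Time passes only in rows, so rows that repeat a pose let the fingers close. It gives the time, the measured TCP pose, the force and the opening at its end, in the units of the state.
- manip.sense(): the state, without advancing time (a new reading comes with each control period).
- manip.snapshot(name): name is "scene" or "top"; returns a dict with "frame" (420x560x3 uint8, red, green, blue), "depth" (420x560 float32, m along the optical axis (not along the pixel's ray), 0 where there is no reading), "camera_matrix" (3x3 intrinsics, pixels), "rvec" (rotation vector, rad) and "tvec" (3), from world to camera coordinates, as OpenCV has them. Camera axes: x right, y down, z forward; pixel columns grow to the right and rows downward; lengths in m; the calibration is good to about 2 mm. A picture is of the moment at which its call begins.
- manip.sign_off(): hands the job in, once; it reports no verdict.
The state is a dict: "t": time; "q": joint angles; "qd": joint speeds; "tau": joint torques, N m; "tcp_pos": TCP position; "tool_rot": TCP orientation; "force": force on the tool from outside, world axes, zero at the start; "ft_torque": the same for the moment, N m; "finger_gap": opening from 0.0 (shut) to 1.0 (fully open).
Only numpy, scipy, OpenCV 4.12 (cv2) and the standard library are available. Lean on these libraries where they do the work, as an engineer would, in place of code of your own. Each camera call takes 0.05 s, during which the arm holds its last target.

## Working session

There is one attempt and no reset: what is moved stays moved. The work goes in short steps, Python scripts to look and compute and a shell command to move; the robot and the scene stay as the last step left them, time stands still between calls to the robot, and variables do not carry over. Pictures are saved under pics/ and viewed, and the job is handed in when it is done.

```bash
ls; mkdir -p pics; python3 - <<'E'
from station import manip
import cv2,numpy as np
s=manip.sense();print({k:np.round(v,3).tolist() for k,v in s.items()})
for n in("scene","top"):
    d=manip.snapshot(n);cv2.imwrite(f"pics/{n}0.png",d["frame"][:,:,::-1]);np.savez(f"pics/{n}0.npz",**d)
    print(n,d["camera_matrix"].tolist(),d["rvec"],d["tvec"])
E
```

```text
pics
{'t': 0.0, 'q': [1.145, 0.528, 1.434, -0.0, 1.181, -0.179], 'qd': [0.002, 0.0, -0.001, -0.0, 0.001, -0.001], 'tau': [-0.0, -44.235, -17.802, -0.0, 0.008, -0.0], 'tcp_pos': [0.152, 0.605, 0.247], 'tool_rot': [0.702, -0.087, 0.087, -0.701], 'force': [-0.042, -0.463, 0.015], 'ft_torque': [0.019, -0.01, -0.02], 'finger_gap': 1.0}
scene [[400.7442765337159, 0.0, 285.51236765454354], [0.0, 400.7442765337159, 205.89697522049082], [0.0, 0.0, 1.0]] [ 2.19718322  0.91316913 -0.38321232] [-0.41119965 -0.20108531  1.33028827]
top [[489.82554415748393, 0.0, 283.2341552345934], [0.0, 489.82554415748393, 211.45903747014242], [0.0, 0.0, 1.0]] [ 2.17881453 -2.23230283  0.05676838] [0.06164021 0.53408801 1.21025281]
```

View pics/scene0.png

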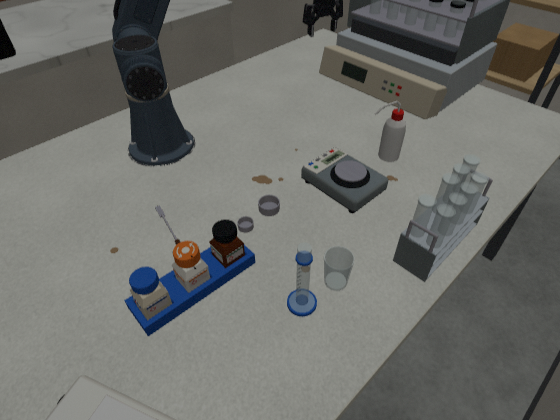

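View pics/top0.png

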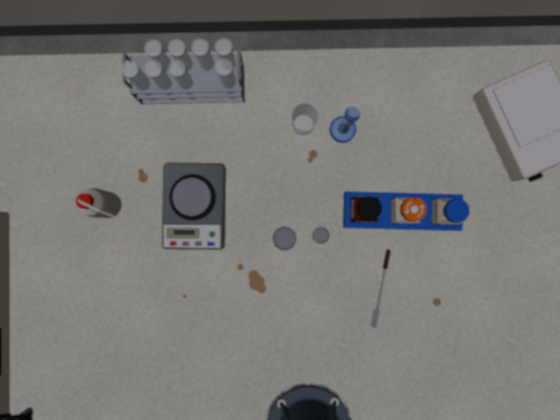

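Candidates for the dish are the grey dish at top(285,238), scene(269,205), and the smaller one at top(321,235), scene(245,224). For the cap, orange is at top(412,210) and the blue-capped and black-capped jars are at (456,210) and (368,209). The pan is at top(192,196). Next I'll crop closely and measure.

```bash
cat > h.py <<'E'
import numpy as np,cv2
from scipy.spatial.transform import Rotation as R
def load(f): return dict(np.load(f))
def cloud(d):
    K=d["camera_matrix"];z=d["depth"].astype(float);v,u=np.mgrid[:z.shape[0],:z.shape[1]]
    P=np.dstack([(u-K[0,2])/K[0,0]*z,(v-K[1,2])/K[1,1]*z,z])
    Rm=cv2.Rodrigues(d["rvec"])[0]
    W=(P-d["tvec"].ravel())@Rm; W[z==0]=np.nan
    return W
def pix2z(d,uv,h):
    K=d["camera_matrix"];Rm=cv2.Rodrigues(d["rvec"])[0];c=-Rm.T@d["tvec"].ravel()
    r=Rm.T@np.linalg.inv(K)@np.array([uv[0],uv[1],1.]);return c+r*(h-c[2])/r[2]
def circ(xy):
    r,_=cv2.minEnclosingCircle(xy.astype(np.float32)) if 0 else (None,None)
    A=np.c_[2*xy,np.ones(len(xy))];s=np.linalg.lstsq(A,(xy**2).sum(1),rcond=None)[0]
    return s[:2],np.sqrt(s[2]+s[:2]@s[:2])
E
python3 - <<'E'
from h import *
for n in("scene","top"):
    d=load(f"pics/{n}0.npz");W=cloud(d);np.save(f"pics/{n}W.npy",W)
    print(n,"cam",-cv2.Rodrigues(d["rvec"])[0].T@d["tvec"].ravel())
    f=d["frame"][:,:,::-1]
    for nm,(u,v,r) in ({"dish":(285,238,20),"jar":(410,210,30),"pan":(192,205,50)} if n=="top" else {"dish":(260,213,30),"jar":(190,265,40),"pan":(345,180,45)}).items():
        c=f[v-r:v+r,u-r:u+r];cv2.imwrite(f"pics/{n}_{nm}.png",cv2.resize(c,(380,380),interpolation=cv2.INTER_CUBIC))
d=load("pics/top0.npz");W=np.load("pics/topW.npy")
# heights
def seg(u,v,r,z0,z1):
    s=W[v-r:v+r+1,u-r:u+r+1].reshape(-1,3);s=s[(s[:,2]>z0)&(s[:,2]<z1)];return s
for nm,a in dict(dishL=(285,238,20,.018,.04),dishS=(321,235,14,.012,.04),pan=(192,196,30,.065,.085),cap=(412,210,20,.09,.16),blue=(456,210,20,.09,.16),black=(368,209,20,.09,.16),housing=(192,205,55,.045,.065),rack=(403,210,75,.025,.045),beaker=(304,118,25,.02,.12),wash=(95,203,40,.02,.25),cyl=(345,125,30,.02,.25)).items():
    s=seg(*a)
    if len(s)<5: print(nm,len(s));continue
    print(nm,len(s),"min",s.min(0).round(4),"max",s.max(0).round(4),"med",np.median(s,0).round(4))
print("bench",np.nanmedian(W[260:330,420:520,2]))
E
cd pics; python3 -c "
import cv2,numpy as np
for n in('top','scene'): cv2.imwrite(n+'_c.png',cv2.resize(np.hstack([cv2.imread(f'{n}_{k}.png') for k in('dish','jar')]),(760,380)))
cv2.imwrite('pan_c.png',np.hstack([cv2.imread(f'{n}_pan.png') for n in('top','scene')]))"
```

```text
scene cam [ 1.06295008 -0.47824446  0.78778594]
top cam [0.4854297  0.06194446 1.23056177]
dishL 94 min [0.44   0.0189 0.0205] max [0.4967 0.0757 0.0317] med [0.4664 0.0468 0.0268]
dishS 55 min [ 0.4546 -0.0633  0.0131] max [ 0.4945 -0.0231  0.0234] med [ 0.4751 -0.0447  0.0189]
pan 1132 min [0.5048 0.2207 0.0651] max [0.6176 0.3163 0.0795] med [0.5731 0.2657 0.0733]
cap 504 min [ 0.502  -0.2736  0.0961] max [ 0.5565 -0.2186  0.1325] med [ 0.529  -0.2435  0.1251]
blue 515 min [ 0.4973 -0.3737  0.0901] max [ 0.5505 -0.3189  0.131 ] med [ 0.5241 -0.3431  0.1224]
black 479 min [ 0.5069 -0.1727  0.1013] max [ 0.562  -0.1195  0.1299] med [ 0.5341 -0.1454  0.1227]
housing 4168 min [0.4473 0.1894 0.0451] max [0.6579 0.3426 0.0649] med [0.5312 0.2611 0.056 ]
rack 2034 min [ 0.4785 -0.3918  0.025 ] max [ 0.5814 -0.0994  0.0449] med [ 0.525  -0.2192  0.0329]
beaker 443 min [ 0.7222 -0.0404  0.0207] max [0.7897 0.0259 0.0942] med [ 0.7715 -0.0088  0.068 ]
wash 1032 min [0.5278 0.4157 0.02  ] max [0.5961 0.5099 0.2018] med [0.5597 0.4672 0.1273]
cyl 439 min [ 0.7235 -0.1217  0.0204] max [ 0.777  -0.0303  0.198 ] med [ 0.7348 -0.0994  0.1447]
bench -0.0011912362687872549
```

View pics/top_c.png

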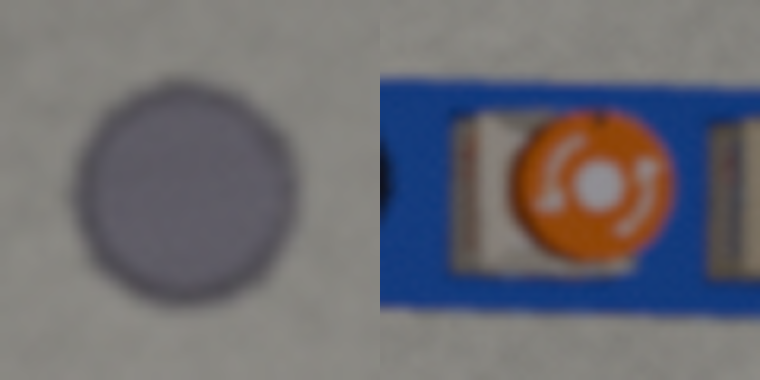

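View pics/scene_c.png

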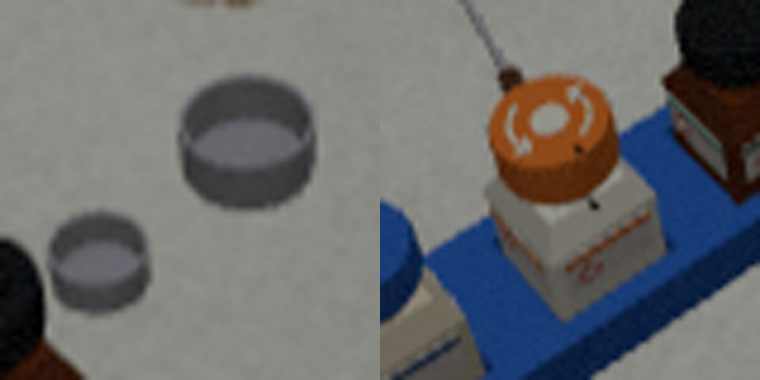

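View pics/pan_c.png

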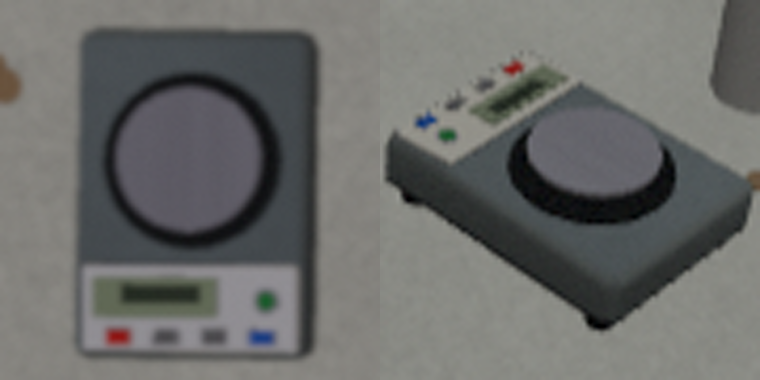

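Large dish: about 59 mm across and 28 mm high, so it's the right one (the small one is about 41 mm). Orange cap is in the middle well, pointer toward +x. Now precise centres from both cameras.

```bash
python3 - <<'E'
from h import *
T=np.load("pics/topW.npy");S=np.load("pics/sceneW.npy")
def near(W,c,r,z0,z1):
    s=W.reshape(-1,3);m=(np.hypot(s[:,0]-c[0],s[:,1]-c[1])<r)&(s[:,2]>z0)&(s[:,2]<z1);return s[m]
def rep(n,c,r,z0,z1):
    for nm,W in(("top",T),("scene",S)):
        s=near(W,c,r,z0,z1)
        h=cv2.convexHull(s[:,:2].astype(np.float32))[:,0]
        cc,rr=cv2.minEnclosingCircle(h);cf,rf=circ(h.astype(float))
        print(n,nm,len(s),"z",np.median(s[:,2]).round(4),"mean",s[:,:2].mean(0).round(4),"minenc",np.round(cc,4),round(rr,4),"fit",cf.round(4),rf.round(4))
rep("dish",(.468,.047),.045,.022,.035)
rep("dish all",(.468,.047),.045,.010,.035)
rep("pan",(.573,.266),.06,.069,.080)
rep("cap",(.529,-.245),.04,.120,.135)
# housing & rack rectangles
for n,c,r,z0,z1 in(("house",(.54,.266),.15,.05,.06),("rack",(.525,-.245),.17,.028,.039)):
  for nm,W in(("top",T),("scene",S)):
    s=near(W,c,r,z0,z1);print(n,nm,len(s),cv2.minAreaRect((s[:,:2]*1000).astype(np.float32)))
# image-based: ellipse mask centres, top
d=load("pics/top0.npz")
hsv=cv2.cvtColor(d["frame"],cv2.COLOR_RGB2HSV)
m=cv2.inRange(hsv,(3,150,80),(18,255,255)).astype(np.uint8);m[:, :390]=0;m[:,435:]=0
cs,_=cv2.findContours(m,0,1);c=max(cs,key=cv2.contourArea);print("orange",cv2.minEnclosingCircle(c),cv2.fitEllipse(c)); 
(u,v),_=cv2.minEnclosingCircle(c);print(pix2z(d,(u,v),.1265))
E
```

```text
dish top 92 z 0.0268 mean [0.4678 0.047 ] minenc [0.4693 0.0477] 0.0296 fit [0.4692 0.0476] 0.0289
dish scene 121 z 0.0267 mean [0.4689 0.0469] minenc [0.4679 0.0483] 0.033 fit [0.4686 0.0479] 0.0301
dish all top 106 z 0.0266 mean [0.4682 0.0471] minenc [0.4693 0.0477] 0.0296 fit [0.4692 0.0476] 0.0289
dish all scene 242 z 0.022 mean [0.4684 0.0478] minenc [0.4679 0.0483] 0.033 fit [0.4688 0.0478] 0.0301
pan top 1104 z 0.0733 mean [0.5733 0.2657] minenc [0.5734 0.2656] 0.045 fit [0.5734 0.2656] 0.0444
pan scene 536 z 0.0747 mean [0.574  0.2643] minenc [0.5741 0.2666] 0.0468 fit [0.5733 0.2661] 0.045
cap top 444 z 0.1255 mean [ 0.5292 -0.246 ] minenc [ 0.5289 -0.246 ] 0.0277 fit [ 0.5292 -0.2462] 0.0267
cap scene 440 z 0.1272 mean [ 0.532  -0.2478] minenc [ 0.5286 -0.2465] 0.0286 fit [ 0.5296 -0.2467] 0.027
house top 3457 ((553.7279052734375, 265.83135986328125), (148.01731872558594, 205.86265563964844), 88.09415435791016)
house scene 1501 ((553.7030639648438, 264.64788818359375), (150.50775146484375, 212.28814697265625), 89.14217376708984)
rack top 1944 ((529.5028686523438, -246.6660614013672), (290.6292419433594, 90.11296081542969), 87.08765411376953)
rack scene 2125 ((529.6160278320312, -246.1244659423828), (291.1441650390625, 93.84654998779297), 86.71556854248047)
orange ((412.62554931640625, 209.0874481201172), 12.02865982055664) ((412.10406494140625, 209.016357421875), (21.694679260253906, 22.707454681396484), 85.83999633789062)
[ 0.52900914 -0.2428612   0.1265    ]
```

```bash
cat >> h.py <<'E'
def plan(pos,yaw=None):
    """yaw: world angle of the jaw-opening axis (tool z), mod pi; tool y straight down"""
    from station import manip
    s=manip.sense();R0=R.from_quat(s["tool_rot"]);M=R0.as_matrix()
    cur=np.arctan2(M[1,2],M[0,2])
    if yaw is None: yaw=cur
    yaw=cur+(yaw-cur+np.pi/2)%np.pi-np.pi/2
    z=np.array([np.cos(yaw),np.sin(yaw),0]);y=np.array([0,0,-1.]);x=np.cross(y,z)
    rv=(R0.inv()*R.from_matrix(np.c_[x,y,z])).as_rotvec()
    print("t",round(s["t"],2),"tcp",np.round(s["tcp_pos"],4),"yawnow",round(cur,3),"toyaw",round(yaw,3),"q6",round(s["q"][5],3),"F",np.round(s["force"],2),"gap",np.round(s["finger_gap"],3))
    print("shift cm",np.round(R0.inv().apply(np.array(pos)-s["tcp_pos"])*100,2),"rot",rv.round(3))
E
python3 - <<'E'
from h import *
from station import manip
M=R.from_quat(manip.sense()["tool_rot"]).as_matrix();print(M.round(3))
plan((.469,.0477,.12),0.0)
E
```

```text
[[ 0.97  -0.001  0.244]
 [-0.244 -0.002  0.97 ]
 [-0.    -1.    -0.002]]
t 0.1 tcp [0.1524 0.6055 0.2474] yawnow 1.324 toyaw 0.0 q6 -0.179 F [-0.43 -0.13  0.58] gap 1.002
shift cm [ 44.33  12.82 -46.33] rot [2.000e-03 1.324e+00 1.000e-03]
```

```bash
python3 -m handwheel '[3.5,0.5,-3.5,0,0.1,0,8.54, 7,1,-7,0,0.2,0,8.54, 10,1.5,-10.4,0,0.3,0,8.54, 13,2,-13.6,0,0.4,0,8.54, 16,3,-16.7,0,0.5,0,8.54, 18.5,3.5,-19.3,0,0.6,0,8.54, 21,4,-22,0,0.7,0,8.54, 23.5,4.5,-24.6,0,0.8,0,8.54, 26,5,-27.2,0,0.9,0,8.54, 28.5,6,-29.8,0,1.0,0,8.54]' 40; python3 -c "
from h import *
plan((.469,.0477,.09),0.0)"
```

```text
t: 0.93
tcp_pos: [0.3569, 0.2463, 0.1887]
tool_rot: [-0.573, 0.414, -0.414, 0.574]
force: [1.7, 0.7, 0.1]
finger_gap: 1.002
t 0.93 tcp [0.3569 0.2463 0.1887] yawnow 0.319 toyaw 0.0 q6 0.026 F [1.7  0.72 0.1 ] gap 1.002
shift cm [22.37  9.88  4.39] rot [-0.002  0.319 -0.   ]
```

```bash
python3 -m handwheel '[3.5,1.5,0.7,0,0.1,0,8.54, 7,3,1.4,0,0.2,0,8.54, 10.5,4.5,2,0,0.3,0,8.54, 14,6,2.7,0,0.32,0,8.54, 17,7.5,3.3,0,0.32,0,8.54, 19.5,8.6,3.8,0,0.32,0,8.54, 21.5,9.5,4.2,0,0.32,0,8.54, 22.4,9.9,4.4,0,0.32,0,8.54, 22.4,9.9,4.4,0,0.32,0,8.54, 22.4,9.9,4.4,0,0.32,0,8.54]'; python3 - <<'E'
from h import *
from station import manip
plan((.469,.0477,.020),0.0)
d=manip.snapshot("scene");cv2.imwrite("pics/s1.png",cv2.resize(d["frame"][120:300,150:420,::-1],(780,520)))
E
```

```text
t: 1.77
tcp_pos: [0.4683, 0.0498, 0.0893]
tool_rot: [0.501, -0.5, 0.499, -0.5]
force: [-0.5, 0.3, 0.4]
finger_gap: 0.999
t 1.77 tcp [0.4683 0.0498 0.0893] yawnow 0.003 toyaw 0.0 q6 -0.136 F [-0.52  0.29  0.43] gap 0.999
shift cm [0.21 6.93 0.08] rot [ 0.002  0.003 -0.   ]
```

View pics/s1.png

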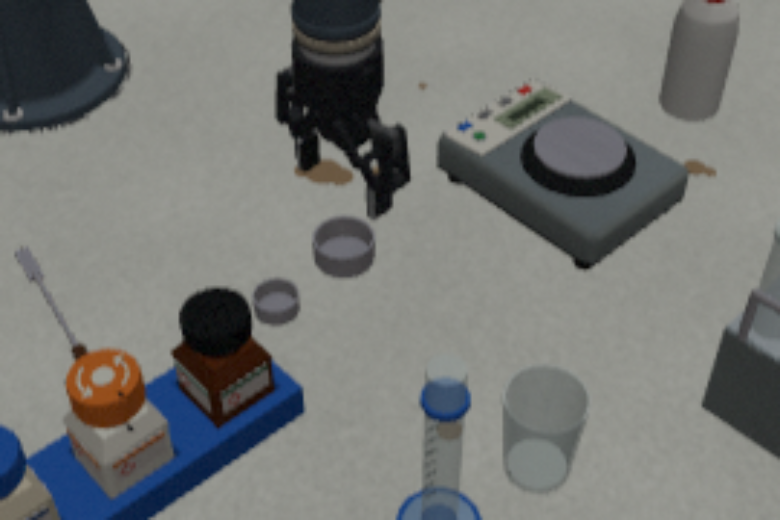

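The scene picture shows the gripper at (340,120) in the crop, open above the large dish at (343,247), with the jaws opening along x. Descending.

```bash
python3 -m handwheel '[0.2,2,0.1,0,0,0,8.54, 0.2,4,0.1,0,0,0,8.54, 0.2,5.5,0.1,0,0,0,8.54, 0.2,5.8,0.1,0,0,0,8.54, 0.2,5.8,0.1,0,0,0,8.54, 0.2,5.8,0.1,0,0,0,8.54]'; python3 - <<'E'
from h import *
plan((.469,.0477,.020),0.0)
E
```

```text
t: 2.32
tcp_pos: [0.4698, 0.0484, 0.0321]
tool_rot: [-0.501, 0.499, -0.499, 0.501]
force: [0.5, -0.3, -0.5]
finger_gap: 0.999
t 2.32 tcp [0.4698 0.0484 0.0321] yawnow 0.006 toyaw 0.0 q6 -0.14 F [ 0.51 -0.27 -0.45] gap 0.999
shift cm [ 0.07  1.21 -0.08] rot [-0.     0.006  0.   ]
```

```bash
python3 -m handwheel '[0.05,0.7,-0.05,0,0,0,8.54, 0.05,1.2,-0.05,0,0,0,8.54, 0.05,1.2,-0.05,0,0,0,7.5, 0.05,1.2,-0.05,0,0,0,6.6, 0.05,1.2,-0.05,0,0,0,6.0, 0.05,1.2,-0.05,0,0,0,5.0, 0.05,1.2,-0.05,0,0,0,5.0, 0.05,1.2,-0.05,0,0,0,5.0, 0.05,1.2,-0.05,0,0,0,5.0]' 30; python3 - <<'E'
from h import *
from station import manip
plan((.5735,.2660,.15),0.0)
d=manip.snapshot("scene");cv2.imwrite("pics/s2.png",cv2.resize(d["frame"][120:300,150:420,::-1],(780,520)))
E
```

```text
t: 3.07
tcp_pos: [0.4693, 0.047, 0.02]
tool_rot: [0.501, -0.499, 0.499, -0.501]
force: [-1.6, -0.1, 4.7]
finger_gap: 0.685
t 3.07 tcp [0.4693 0.047  0.02  ] yawnow 0.004 toyaw 0.0 q6 -0.142 F [-1.58 -0.06  4.7 ] gap 0.685
shift cm [-21.86 -13.    10.51] rot [0.    0.004 0.   ]
```

View pics/s2.png

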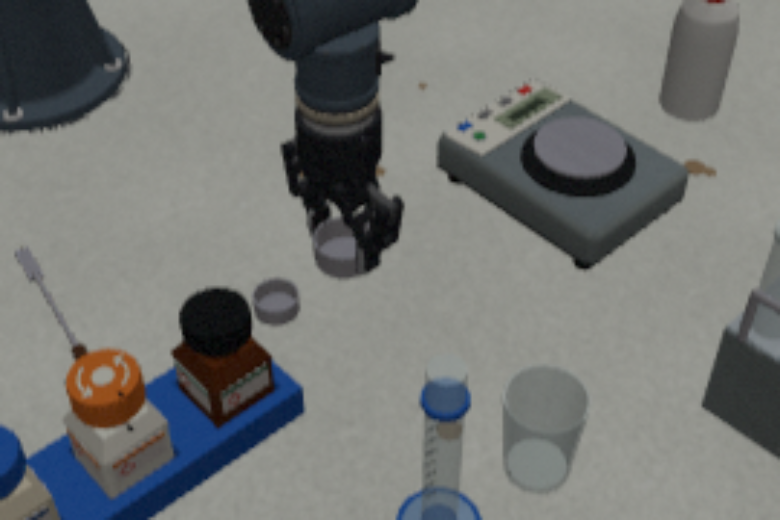

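The dish at (343,247) sits between the pads and the opening is about 58 mm. Lifting and carrying it over the pan.

```bash
python3 -m handwheel '[0,-1,0,0,0,0,5, 0,-3,0,0,0,0,5, 0,-6,0,0,0,0,5, 0,-9,0,0,0,0,5, -2,-12,1,0,0,0,5, -5,-13,2.4,0,0,0,5, -8.5,-13,4.1,0,0,0,5, -12,-13,5.8,0,0,0,5, -15,-13,7.2,0,0,0,5, -17.5,-13,8.4,0,0,0,5]' 40; python3 - <<'E'
from h import *
plan((.5735,.2653,.125),0.0)
E
```

```text
t: 3.95
tcp_pos: [0.5536, 0.2248, 0.1504]
tool_rot: [-0.501, 0.499, -0.499, 0.502]
force: [0.4, -0.5, -1.0]
finger_gap: 0.683
t 3.95 tcp [0.5536 0.2248 0.1504] yawnow 0.005 toyaw 0.0 q6 0.193 F [ 0.42 -0.49 -1.01] gap 0.683
shift cm [-4.04  2.55  2.01] rot [-0.002  0.005 -0.001]
```

```bash
python3 -m handwheel '[-2,0.8,1,0,0,0,5, -3.3,1.8,1.7,0,0,0,5, -4,2.5,2,0,0,0,5, -4,2.5,2,0,0,0,5, -4,2.5,2,0,0,0,5, -4,2.5,2,0,0,0,5]'; python3 - <<'E'
from h import *
from station import manip
plan((.5735,.2653,.096),0.0)
import time
for n in("scene","top"):
    d=manip.snapshot(n);np.savez(f"pics/{n}3.npz",**d)
    f=d["frame"][:,:,::-1]; f=f[100:230,270:420] if n=="scene" else f[140:260,130:260]
    cv2.imwrite(f"pics/{n}3.png",cv2.resize(f,None,fx=4,fy=4))
plan((.5735,.2653,.096),0.0)
W=cloud(load("pics/scene3.npz")).reshape(-1,3)
m=(np.hypot(W[:,0]-.5735,W[:,1]-.266)<.05)&(W[:,2]>.09)&(W[:,2]<.142)
print(np.histogram(W[m,2],bins=np.arange(.09,.145,.004)))
E
```

```text
t: 4.45
tcp_pos: [0.572, 0.2615, 0.1246]
tool_rot: [0.501, -0.499, 0.499, -0.5]
force: [-0.2, 0.2, -0.6]
finger_gap: 0.684
t 4.45 tcp [0.572  0.2615 0.1246] yawnow 0.003 toyaw 0.0 q6 0.248 F [-0.18  0.18 -0.55] gap 0.684
shift cm [-0.38  2.86  0.15] rot [0.001 0.003 0.001]
t 4.55 tcp [0.5725 0.2614 0.125 ] yawnow 0.003 toyaw 0.0 q6 0.248 F [ 0.21  0.12 -0.27] gap 0.68
shift cm [-0.39  2.9   0.1 ] rot [0.    0.003 0.   ]
(array([ 0,  0,  0,  8, 66, 44, 44, 46, 50, 56, 70, 26, 18]), array([0.09 , 0.094, 0.098, 0.102, 0.106, 0.11 , 0.114, 0.118, 0.122,
       0.126, 0.13 , 0.134, 0.138, 0.142]))
```

View pics/scene3.png

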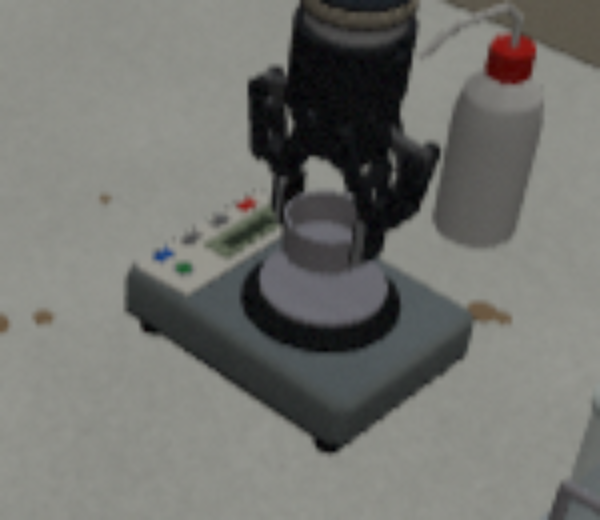

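The dish hangs level at (320,230) above the pan centre (323,285), with its lower edge at about 0.105 m. Correcting 4 mm in y and lowering.

```bash
python3 -m handwheel '[-0.3,0.3,0.05,0,0,0,5, -0.4,1,0.1,0,0,0,5, -0.4,1.7,0.1,0,0,0,5, -0.4,2.2,0.1,0,0,0,5, -0.4,2.5,0.1,0,0,0,5, -0.4,2.6,0.1,0,0,0,5, -0.4,2.6,0.1,0,0,0,5]'; python3 - <<'E'
from h import *
from station import manip
plan((.5735,.2653,.0945),0.0)
d=manip.snapshot("scene");np.savez("pics/scene4.npz",**d)
cv2.imwrite("pics/s4.png",cv2.resize(d["frame"][100:230,270:420,::-1],None,fx=4,fy=4))
W=cloud(d)[100:230,270:420].reshape(-1,3)
m=(np.hypot(W[:,0]-.5735,W[:,1]-.266)<.06)&(W[:,2]>.112)&(W[:,2]<.128)&(abs(W[:,0]-.5735)<.026)
s=W[m];print(len(s),circ(s[:,:2]),s.max(0),s.min(0))
E
```

```text
t: 5.13
tcp_pos: [0.5733, 0.2664, 0.0977]
tool_rot: [0.501, -0.499, 0.499, -0.501]
force: [0.2, -0.3, -1.1]
finger_gap: 0.679
t 5.13 tcp [0.5733 0.2664 0.0977] yawnow 0.004 toyaw 0.0 q6 0.254 F [ 0.18 -0.29 -1.09] gap 0.679
shift cm [0.11 0.32 0.02] rot [0.001 0.004 0.   ]Traceback (most recent call last):
  File "<stdin>", line 8, in <module>
    return umr_maximum(a, axis, None, out, keepdims, initial, where)
ValueError: zero-size array to reduction operation maximum which has no identity
```

View pics/s4.png

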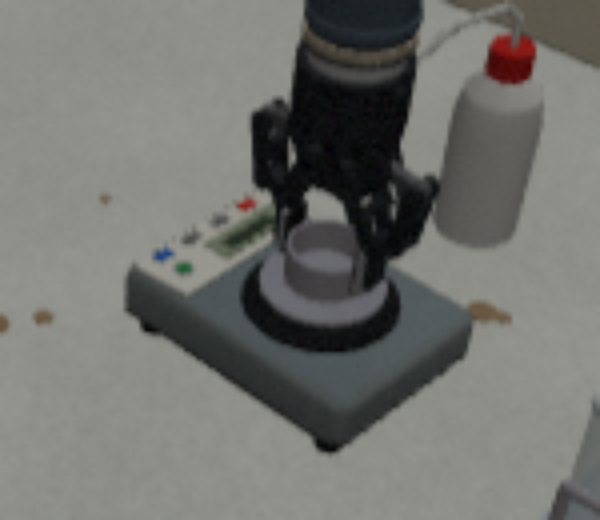

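```bash
python3 -m handwheel '[0.1,0.1,0,0,0,0,5, 0.1,0.2,0,0,0,0,5, 0.1,0.3,0,0,0,0,5, 0.1,0.3,0,0,0,0,5, 0.1,0.3,0,0,0,0,5, 0.1,0.3,0,0,0,0,5]'; python3 - <<'E'
from h import *
from station import manip
plan((.5735,.2653,.0945),0.0)
d=manip.snapshot("scene")
W=cloud(d)[100:230,270:420].reshape(-1,3)
m=(np.hypot(W[:,0]-.5735,W[:,1]-.266)<.034)&(W[:,2]>.077)&(W[:,2]<.104)&(abs(W[:,0]-.5735)<.028)
s=W[m];print(len(s),circ(s[:,:2]),s.max(0),s.min(0))
s=s[s[:,2]>.095];print(len(s),circ(s[:,:2]),np.percentile(s[:,2],95))
plan((.5735,.2653,.0945),0.0)
E
```

```text
t: 5.68
tcp_pos: [0.5737, 0.2655, 0.0955]
tool_rot: [-0.501, 0.499, -0.499, 0.501]
force: [-0.3, 0.0, -1.6]
finger_gap: 0.681
t 5.68 tcp [0.5737 0.2655 0.0955] yawnow 0.004 toyaw 0.0 q6 0.253 F [-0.29  0.02 -1.57] gap 0.681
shift cm [ 0.02  0.1  -0.02] rot [-0.     0.004 -0.   ]
301 (array([0.57350201, 0.26449593]), np.float64(0.026762347790052057)) [0.60081807 0.29640971 0.10393632] [0.54554739 0.23360795 0.07705559]
94 (array([0.57359436, 0.26540704]), np.float64(0.028227656806579966)) 0.10362362040228242
t 5.73 tcp [0.5737 0.2655 0.0955] yawnow 0.004 toyaw 0.0 q6 0.253 F [ 0.68  0.39 -1.01] gap 0.675
shift cm [ 0.02  0.1  -0.02] rot [-0.     0.004 -0.   ]
```

```bash
python3 -m handwheel '[0,0.05,0,0,0,0,5, 0,0.1,0,0,0,0,5, 0,0.15,0,0,0,0,5, 0,0.15,0,0,0,0,5, 0,0.15,0,0,0,0,5]'; python3 -c "
from h import *
plan((.5735,.2653,.0945),0.0)"
```

```text
t: 6.15
tcp_pos: [0.5737, 0.2655, 0.0942]
tool_rot: [-0.501, 0.499, -0.499, 0.501]
force: [-0.1, -0.2, 1.7]
finger_gap: 0.681
t 6.15 tcp [0.5737 0.2655 0.0942] yawnow 0.004 toyaw 0.0 q6 0.253 F [-0.1  -0.16  1.75] gap 0.681
shift cm [ 0.02 -0.03 -0.02] rot [-0.     0.004 -0.   ]
```

Contact is felt: Fz went from −1.3 to +1.7 N. Releasing.

```bash
python3 -m handwheel '[0,0,0,0,0,0,5.9, 0,0,0,0,0,0,6.1, 0,0,0,0,0,0,6.4, 0,0,0,0,0,0,7, 0,0,0,0,0,0,8, 0,0,0,0,0,0,8.54, 0,0,0,0,0,0,8.54, 0,-1,0,0,0,0,8.54, 0,-3,0,0,0,0,8.54, 0,-5,0,0,0,0,8.54]'; python3 - <<'E'
from h import *
from station import manip
plan((.5293,-.2463,.19),-0.05)
for n in("scene","top"):
    d=manip.snapshot(n);np.savez(f"pics/{n}5.npz",**d)
W=cloud(load("pics/scene5.npz"))[100:230,270:420].reshape(-1,3)
m=(np.hypot(W[:,0]-.5735,W[:,1]-.266)<.04)&(W[:,2]>.082)&(W[:,2]<.108)
s=W[m];h=cv2.convexHull(s[:,:2].astype(np.float32))[:,0].astype(float);print(len(s),circ(h),np.percentile(s[:,2],95))
cv2.imwrite("pics/s5.png",cv2.resize(load("pics/scene5.npz")["frame"][100:230,270:420,::-1],None,fx=4,fy=4))
E
```

```text
t: 6.98
tcp_pos: [0.573, 0.2653, 0.1443]
tool_rot: [0.502, -0.499, 0.499, -0.5]
force: [0.4, -0.4, -1.6]
finger_gap: 0.997
t 6.98 tcp [0.573  0.2653 0.1443] yawnow 0.004 toyaw -0.05 q6 0.253 F [ 0.4  -0.41 -1.58] gap 0.997
shift cm [51.14 -4.54 -4.59] rot [0.002 0.054 0.001]
277 (array([0.57393985, 0.26546397]), np.float64(0.030071012378924122)) 0.10329912373312022
```

View pics/s5.png

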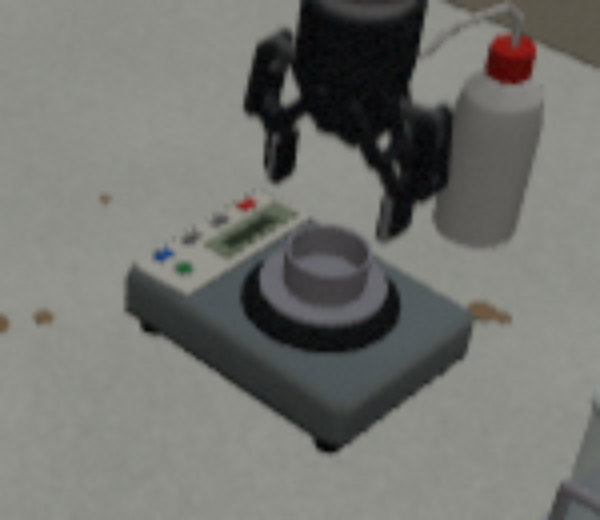

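The dish stands flat on the pan at (325,262) with its centre within about 1 mm of the pan's. Now moving to the cap.

```bash
python3 -m handwheel '[1.5,-2,0,0,0,0,8.54, 4.5,-4,-0.4,0,0,0,8.54, 8.5,-5,-0.8,0,0,0,8.54, 12.5,-5,-1.2,0,0,0,8.54, 16.5,-5,-1.5,0,0,0,8.54, 20.5,-5,-1.8,0,0,0,8.54, 24.5,-5,-2.2,0,0.03,0,8.54, 28.5,-5,-2.6,0,0.05,0,8.54, 32.5,-5,-3,0,0.05,0,8.54, 36.5,-5,-3.3,0,0.05,0,8.54]'; python3 -c "
from h import *
plan((.5293,-.2463,.18),-0.05)"
```

```text
t: 7.92
tcp_pos: [0.5411, -0.1014, 0.1939]
tool_rot: [-0.488, 0.512, -0.511, 0.488]
force: [1.0, 0.1, 0.2]
finger_gap: 0.998
t 7.92 tcp [ 0.5411 -0.1014  0.1939] yawnow -0.046 toyaw -0.05 q6 -0.342 F [1.03 0.14 0.24] gap 0.998
shift cm [14.53  1.38 -0.51] rot [ 0.001  0.004 -0.   ]
```

```bash
python3 -m handwheel '[4,0,-0.2,0,0,0,8.54, 8,0.3,-0.3,0,0,0,8.54, 11.5,0.8,-0.4,0,0,0,8.54, 13.7,1.2,-0.5,0,0,0,8.54, 14.5,1.4,-0.5,0,0,0,8.54, 14.5,1.4,-0.5,0,0,0,8.54, 14.5,1.4,-0.5,0,0,0,8.54, 14.5,1.4,-0.5,0,0,0,8.54]'; python3 - <<'E'
from h import *
from station import manip
plan((.5293,-.2463,.122),-0.05)
d=manip.snapshot("scene");np.savez("pics/scene6.npz",**d)
cv2.imwrite("pics/s6.png",cv2.resize(d["frame"][170:340,90:290,::-1],None,fx=3.5,fy=3.5))
E
```

```text
t: 8.58
tcp_pos: [0.5303, -0.2425, 0.1799]
tool_rot: [-0.489, 0.512, -0.511, 0.489]
force: [-0.7, 0.6, 0.1]
finger_gap: 1.0
t 8.58 tcp [ 0.5303 -0.2425  0.1799] yawnow -0.045 toyaw -0.05 q6 -0.576 F [-0.71  0.57  0.07] gap 1.0
shift cm [ 0.39  5.79 -0.08] rot [ 0.001  0.005 -0.001]
```

View pics/s6.png

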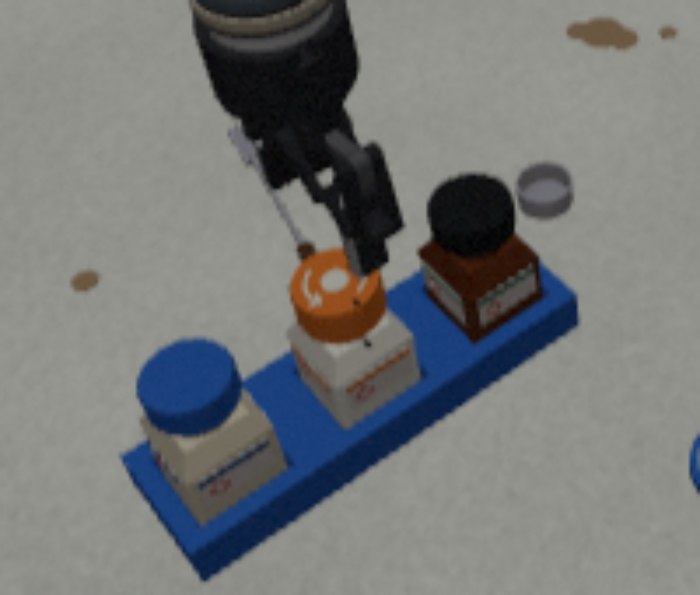

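The gripper is open above the orange cap (338,295), and both neighbouring jars are clear. Descending with a 4 mm correction.

```bash
python3 -m handwheel '[0.4,1,-0.1,0,0,0,8.54, 0.4,2.5,-0.1,0,0,0,8.54, 0.4,4,-0.1,0,0,0,8.54, 0.4,5,-0.1,0,0,0,8.54, 0.4,5.5,-0.1,0,0,0,8.54, 0.4,5.6,-0.1,0,0,0,8.54, 0.4,5.6,-0.1,0,0,0,8.54, 0.4,5.6,-0.1,0,0,0,8.54]'; python3 - <<'E'
from h import *
plan((.5293,-.2463,.122),-0.05)
E
```

```text
t: 9.3
tcp_pos: [0.5297, -0.2484, 0.1244]
tool_rot: [0.488, -0.511, 0.512, -0.489]
force: [0.6, -0.5, -0.1]
finger_gap: 0.998
t 9.3 tcp [ 0.5297 -0.2484  0.1244] yawnow -0.046 toyaw -0.05 q6 -0.584 F [ 0.65 -0.46 -0.06] gap 0.998
shift cm [-0.2   0.24 -0.05] rot [-0.001  0.004  0.001]
```

```bash
python3 -m handwheel '[-0.2,0.2,-0.05,0,0,0,8.54, -0.2,0.2,-0.05,0,0,0,7.5, -0.2,0.2,-0.05,0,0,0,6.4, -0.2,0.2,-0.05,0,0,0,5.8, -0.2,0.2,-0.05,0,0,0,5.4, -0.2,0.2,-0.05,0,0,0,4.5, -0.2,0.2,-0.05,0,0,0,4.5, -0.2,0.2,-0.05,0,0,0,4.5]' 70; python3 - <<'E'
from h import *
from station import manip
plan((.5293,-.2463,.122),-0.05)
d=manip.snapshot("scene")
cv2.imwrite("pics/s7.png",cv2.resize(d["frame"][170:340,90:290,::-1],None,fx=3.5,fy=3.5))
E
```

```text
t: 9.97
tcp_pos: [0.529, -0.2463, 0.1224]
tool_rot: [0.488, -0.511, 0.512, -0.488]
force: [-1.2, 0.4, 4.4]
finger_gap: 0.61
t 9.97 tcp [ 0.529  -0.2463  0.1224] yawnow -0.046 toyaw -0.05 q6 -0.581 F [-1.18  0.38  4.36] gap 0.61
shift cm [-0.    0.04  0.03] rot [-0.001  0.004  0.   ]
```

View pics/s7.png

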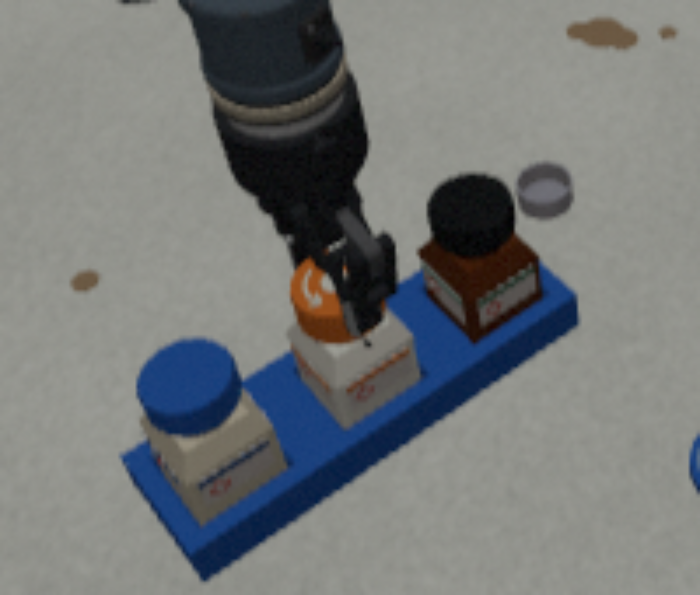

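Gripped at about 52 mm, with finger tips on the upper cap. Pressing down.

```bash
python3 -m handwheel '[0,0,0,0,0,0,4.5, 0,0.15,0,0,0,0,4.5, 0,0.3,0,0,0,0,4.5, 0,0.45,0,0,0,0,4.5, 0,0.55,0,0,0,0,4.5, 0,0.55,0,0,0,0,4.5, 0,0.55,0,0,0,0,4.5]' 100; python3 - <<'E'
from h import *
plan((.5293,-.2463,.1165),-0.05)
E
```

```text
t: 10.6
tcp_pos: [0.529, -0.2464, 0.1177]
tool_rot: [0.488, -0.511, 0.512, -0.488]
force: [-2.4, 1.9, 11.7]
finger_gap: 0.597
t 10.6 tcp [ 0.529  -0.2464  0.1177] yawnow -0.046 toyaw -0.05 q6 -0.581 F [-2.45  1.87 11.74] gap 0.597
shift cm [-0.01  0.12  0.03] rot [-0.001  0.004  0.001]
```

```bash
python3 -m handwheel '[0,0.1,0,0,0,0,4.5, 0,0.1,0,0,-0.05,0,4.5, 0,0.1,0,0,-0.12,0,4.5, 0,0.1,0,0,-0.19,0,4.5, 0,0.1,0,0,-0.26,0,4.5, 0,0.1,0,0,-0.33,0,4.5, 0,0.1,0,0,-0.40,0,4.5, 0,0.1,0,0,-0.40,0,4.5]'; python3 - <<'E'
from h import *
from station import manip
plan((.529,-.2464,.1165),1.0)
print(manip.sense()["ft_torque"])
d=manip.snapshot("scene")
cv2.imwrite("pics/s8.png",cv2.resize(d["frame"][220:320,140:240,::-1],None,fx=5.5,fy=5.5))
E
```

```text
t: 11.27
tcp_pos: [0.5299, -0.2468, 0.1172]
tool_rot: [-0.581, 0.402, -0.405, 0.581]
force: [-0.6, 1.3, 11.3]
finger_gap: 0.6
t 11.27 tcp [ 0.5299 -0.2468  0.1172] yawnow 0.356 toyaw 1.0 q6 -0.984 F [-0.6   1.34 11.29] gap 0.6
shift cm [-0.07  0.07 -0.07] rot [-0.001 -0.644  0.003]
[0.21690289 0.20859979 0.13930825]
```

View pics/s8.png

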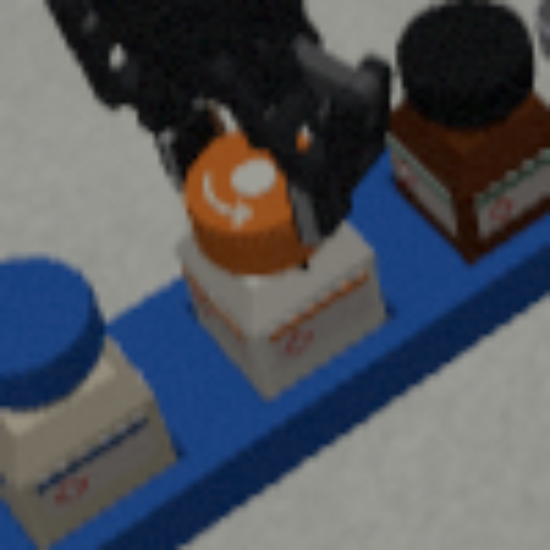

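The white arrows have turned with the fingers (left arrowhead now at (240,213)), so the cap is turning while pressed. Continuing to about 60°.

```bash
python3 -m handwheel '[0,0.05,0,0,-0.07,0,4.5, 0,0.05,0,0,-0.14,0,4.5, 0,0.05,0,0,-0.21,0,4.5, 0,0.05,0,0,-0.28,0,4.5, 0,0.05,0,0,-0.36,0,4.5, 0,0.05,0,0,-0.44,0,4.5, 0,0.05,0,0,-0.52,0,4.5, 0,0.05,0,0,-0.60,0,4.5, 0,0.05,0,0,-0.67,0,4.5, 0,0.05,0,0,-0.67,0,4.5]'; python3 - <<'E'
from h import *
from station import manip
plan((.529,-.2464,.1165),1.02)
print(manip.sense()["ft_torque"])
d=manip.snapshot("scene")
cv2.imwrite("pics/s9.png",cv2.resize(d["frame"][220:320,140:240,::-1],None,fx=5.5,fy=5.5))
E
```

```text
t: 12.15
tcp_pos: [0.5298, -0.2468, 0.1168]
tool_rot: [0.681, -0.189, 0.191, -0.681]
force: [-2.3, 2.1, 13.6]
finger_gap: 0.598
t 12.15 tcp [ 0.5298 -0.2468  0.1168] yawnow 1.026 toyaw 1.02 q6 -1.654 F [-2.31  2.09 13.63] gap 0.598
shift cm [-0.09  0.03 -0.  ] rot [0.    0.006 0.003]
[0.25443205 0.24522179 0.12027629]
```

View pics/s9.png

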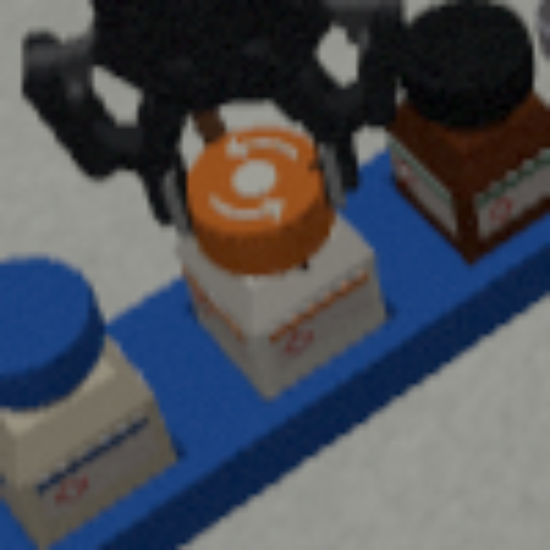

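The pointer has moved to (318,165), about 60° round, with the cap level and the jar undisturbed. Lifting gently.

```bash
python3 -m handwheel '[0,-0.2,0,0,0,0,4.5, 0,-0.4,0,0,0,0,4.5, 0,-0.7,0,0,0,0,4.5, 0,-1,0,0,0,0,4.5, 0,-1.3,0,0,0,0,4.5, 0,-1.3,0,0,0,0,4.5]'; python3 - <<'E'
from h import *
from station import manip
plan((.529,-.2464,.184),1.02)
d=manip.snapshot("scene");W=cloud(d)
cv2.imwrite("pics/s10.png",cv2.resize(d["frame"][220:320,140:240,::-1],None,fx=5.5,fy=5.5))
E
```

```text
t: 12.7
tcp_pos: [0.5287, -0.2461, 0.1278]
tool_rot: [-0.681, 0.191, -0.191, 0.681]
force: [0.4, 0.2, -0.3]
finger_gap: 0.6
t 12.7 tcp [ 0.5287 -0.2461  0.1278] yawnow 1.024 toyaw 1.02 q6 -1.651 F [ 0.38  0.18 -0.27] gap 0.6
shift cm [ 0.04 -5.62 -0.01] rot [ 0.     0.004 -0.   ]
```

View pics/s10.png

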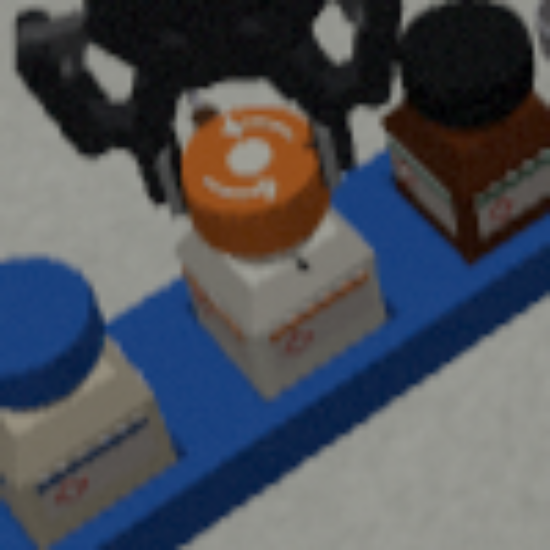

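The cap has risen and the jar stayed down, with wrist force near zero, so it's free. Continuing to about 50 mm clearance.

```bash
python3 -m handwheel '[0,-0.5,0,0,0,0,4.5, 0,-1.2,0,0,0,0,4.5, 0,-2.2,0,0,0,0,4.5, 0,-3.2,0,0,0,0,4.5, 0,-4.2,0,0,0,0,4.5, 0,-5,0,0,0,0,4.5, 0,-5.5,0,0,0,0,4.5, 0,-5.6,0,0,0,0,4.5, 0,-5.6,0,0,0,0,4.5, 0,-5.6,0,0,0,0,4.5]'; python3 -m handwheel '[0,0,0,0,0,0,4.5, 0,0,0,0,0,0,4.5, 0,0,0,0,0,0,4.5, 0,0,0,0,0,0,4.5]'; python3 - <<'E'
from h import *
from station import manip
plan((.529,-.2464,.184),1.02)
d=manip.snapshot("scene");W=cloud(d)
cv2.imwrite("pics/s11.png",cv2.resize(d["frame"][170:320,110:410,::-1],None,fx=2.6,fy=2.6))
hsv=cv2.cvtColor(d["frame"],cv2.COLOR_RGB2HSV);m=cv2.inRange(hsv,(3,150,60),(18,255,255))>0
s=W[m];s=s[(abs(s[:,0]-.529)<.06)&(abs(s[:,1]+.246)<.06)&(s[:,2]>.13)];print("cap z",np.percentile(s[:,2],[1,50,99]),np.median(s,0))
t=s[s[:,2]>np.percentile(s[:,2],97)-.006];h=cv2.convexHull(t[:,:2].astype(np.float32))[:,0].astype(float);print("cap",circ(h))
A=np.c_[t[:,:2],np.ones(len(t))];print("tilt",np.linalg.lstsq(A,t[:,2],rcond=None)[0])
w=W.reshape(-1,3);j=w[(np.hypot(w[:,0]-.529,w[:,1]+.246)<.03)&(w[:,2]<.13)&(w[:,2]>.05)];print("jar top",np.percentile(j[:,2],[50,99]))
r=j[j[:,2]>.104];print("mouth",circ(cv2.convexHull(r[:,:2].astype(np.float32))[:,0].astype(float)))
q=w[(np.hypot(w[:,0]-.5735,w[:,1]-.266)<.04)&(w[:,2]>.082)&(w[:,2]<.108)];print("dish",circ(cv2.convexHull(q[:,:2].astype(np.float32))[:,0].astype(float)),np.percentile(q[:,2],95))
E
```

```text
t: 13.58
tcp_pos: [0.5286, -0.246, 0.1838]
tool_rot: [-0.681, 0.191, -0.191, 0.681]
force: [0.6, 0.3, -0.6]
finger_gap: 0.598
t: 13.92
tcp_pos: [0.5287, -0.2461, 0.1836]
tool_rot: [-0.681, 0.191, -0.191, 0.681]
force: [-0.2, 0.1, -0.1]
finger_gap: 0.598
t 13.92 tcp [ 0.5287 -0.2461  0.1836] yawnow 1.024 toyaw 1.02 q6 -1.651 F [-0.2   0.09 -0.1 ] gap 0.598
shift cm [ 0.04 -0.04 -0.01] rot [-0.     0.004 -0.001]
cap z [0.16157661 0.18624441 0.18945274] [ 0.54294408 -0.25302099  0.18624441]
cap (array([ 0.53070482, -0.2471643 ]), np.float64(0.026185897477552983))
tilt [-0.01091281  0.02605345  0.19961497]
jar top [0.09177994 0.11196324]
mouth (array([ 0.52895259, -0.24643454]), np.float64(0.021814808082628204))
dish (array([0.57379681, 0.26557067]), np.float64(0.03023336884484153)) 0.10345494335757442
```

View pics/s11.png

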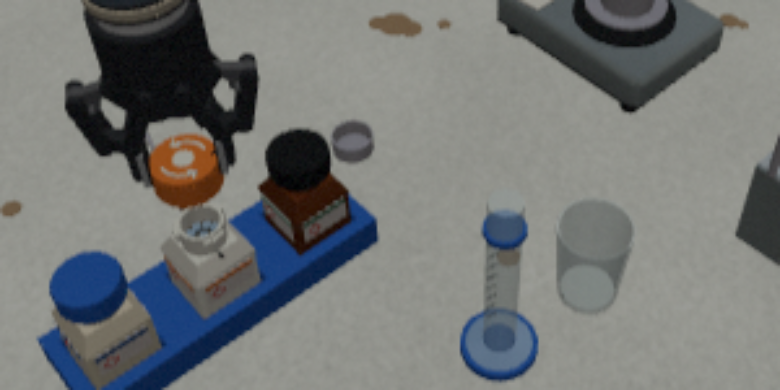

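The cap is level in the jaws at (187,168), about 49 mm above the open jar at (203,230). The jar is seated and the dish is on the pan. Handing in.

```bash
python3 -c "
from station import manip
print(manip.sign_off())"
```

```text
the job is handed in; nothing more can be done
None
```

I set the larger steel dish on the balance pan and let go of it. I then pressed the orange cap down, turned it anticlockwise and lifted it off the jar. I handed in at about 14 s, with the gripper still holding the cap at about 100 N; no verdict was reported.

My last checks, all from the cameras and arm readings before hand-in:
- **Dish:** its centre measured about 0.5 mm from the pan's, with its rim at 0.103 m, which is the height of a dish standing flat on the pan.
- **Pressing and twisting:** the press force reached 13.6 N at the end of the twist. The arm's angle changed by 1.07 rad, and the pointer on the cap visibly moved round by about the same amount.
- **Cap:** the top is at 0.188 m, so the lower edge is about 49 mm above the jar's mouth. Its axis is about 2 mm from the jar's, its tilt is about 0.03 rad, and the wrist force is near zero.
- **Jar:** it is standing in its well, with the mouth at about 0.111 m against an expected 0.110 m.
- **Other objects:** in the last picture the neighbouring jars, beaker and cylinder look untouched. I did not measure them, and the wash bottle and spatula were not checked in that picture.

No check failed. Only small disagreements showed, about 1–2 mm between the two cameras and lags of up to 4 mm on some arm moves, which I corrected before each grasp and placing.

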